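# Set the gated range selector of a force tester to red

## Task

Set the bench force tester to its red range: with the closed fingertips, push the black ball-knobbed lever out of its white park slot, along the middle channel of the gate and fully home into the slot that ends at the red plate, without going into the slot of any other colour. Only push the lever from outside, never take it between the fingers; leave it there, and leave the things lying around on the table as they are.

Things in the scene. Friction and masses are not known exactly. Their poses are not given: they have to be found in the camera images.
- tester: Blue bench force tester with a selector lever, fixed, 160 x 160 mm; the bright gate plate on top has its upper face 102 mm above the table. A grey readout pod, 64 mm high, adjoins its +x side, out to x = 165 mm. Origin: on the table under the gate's centre; z up. Nothing of it but the lever rises above the gate plate (coloured plates: 3 mm).
- gate (a point): Centre of the gate plate's upper face, axes as the tester's. A middle channel runs along y (stem free from y = -33 to +33 mm at x = 0). Slots 18 mm wide branch off along x: toward -x at y = +30, 0, -30 mm; toward +x at y = 0, -30 mm only. In a slot the stem goes 26 mm from the channel's middle. Slot noses are rounded. Park slot: y = +30, toward -x, white plate; the lever starts there.
- across (a joint): Lever's tilt along the tester's y about a pivot 25 mm above the table under the gate's centre, rad; + toward the tester's +y. About +0.38 in the park column, 0 (upright) in the middle column, -0.38 in the third. Stays where it is left; about 1 to 1.5 N at the knob moves it.
- fore (a joint): Lever's tilt along the tester's x about the same pivot, rad; 0 = in the middle channel, + toward the tester's +x. Fully home in a slot (hard stop): about 0.33 either way in the middle column, 0.31 in the outer ones. Stays where it is left, like the other.
- knob (a point): Centre of the lever's smooth, polished black ball knob, 30 mm in diameter, 150 mm from the pivot along the 12 mm steel stem (175 mm above the table when upright, about 158 mm leaning in an outer slot). Column to column it moves about 56 mm, from the channel to home in a slot 45 to 50 mm.
- stem (a point): Point on the axis of the lever's stem 80 mm from the pivot, about at the height of the gate plate.
- red_plate: Red plate, 22 x 24 x 3 mm, fixed on the gate plate at the outer end of one of the four slots of the middle and third columns, on the slot's line, 48 mm from the middle of the channel; which slot varies. Origin: centre of its underside. Fully home in its slot, the lever's stem point is about 21 to 24 mm horizontally from here.
- yellow_plate: Yellow plate, 22 x 24 x 3 mm, fixed on the gate plate at the outer end of one of the four slots of the middle and third columns, on the slot's line, 48 mm from the middle of the channel; which slot varies. Origin: centre of its underside. Fully home in its slot, the lever's stem point is about 21 to 24 mm horizontally from here.
- green_plate: Green plate, 22 x 24 x 3 mm, fixed on the gate plate at the outer end of one of the four slots of the middle and third columns, on the slot's line, 48 mm from the middle of the channel; which slot varies. Origin: centre of its underside. Fully home in its slot, the lever's stem point is about 21 to 24 mm horizontally from here.
- blue_plate: Blue plate, 22 x 24 x 3 mm, fixed on the gate plate at the outer end of one of the four slots of the middle and third columns, on the slot's line, 48 mm from the middle of the channel; which slot varies. Origin: centre of its underside. Fully home in its slot, the lever's stem point is about 21 to 24 mm horizontally from here.
- test_weight: Steel test weight, 50 mm diameter, 40 mm high, with a hooked rod up to 108 mm, standing on the table left of the tester (its +y side), loose; leave it. Origin: centre of its underside.
- marker_pen: Pink marker pen, 122 x 13 x 13 mm, lying on the table on the robot's side of the tester, loose; leave it. Origin: on the table, under its middle.
- phone: Phone, 150 x 74 x 10 mm, lying on the table, loose; leave it. Origin: centre of its underside.
- mouse: Red and black computer mouse, 100 x 58 x 32 mm, loose; leave it. Origin: centre of its underside.
- mug: White mug, 80 mm diameter, 95 mm high, loose; leave it. Origin: centre of its underside.
- tape_roll: Clear roll of tape, 90 mm diameter, 24 mm high, lying flat, loose; leave it. Origin: centre of its underside.
- brass_gauge: Brass gauge bar, 140 mm long, 9 mm thick with a 12 mm steel tip, lying on the table, loose; leave it. Origin: underside, middle of the bar.

How it is judged (in metres and radians):
At the end, for the whole second after the job is handed in: The lever stands still, fully home (within about 3 mm at the gate) in the slot that ends at the red plate, and all loose things are within 20 mm of where they began (horizontal distance between stem and red_plate below 0.0265 m and velocity of joint across between -0.05 and 0.05 rad/s and velocity of joint fore between -0.05 and 0.05 rad/s and distance of each of test_weight, marker_pen, phone, mouse, mug, tape_roll, brass_gauge from where it was at the start of the episode below 0.02 m); the robot touches nothing.
It fails at once if the lever goes most of the way into the slot of another colour (horizontal distance between stem and yellow_plate below 0.03 m or horizontal distance between stem and green_plate below 0.03 m or horizontal distance between stem and blue_plate below 0.03 m).
It fails at once if the lever's knob is taken between the fingers (horizontal distance between the grasp point and knob below 0.015 m and z of the grasp point in the frame of knob below 0.03 m and contact force between the fingers and tester above 0.3 N).
It fails at once if a loose thing on the table is moved, lifted or carried (more than 20 mm) (distance of any of test_weight, marker_pen, phone, mouse, mug, tape_roll, brass_gauge from where it was at the start of the episode above 0.02 m).
It also fails if it takes over 51 s, if anything falls off the work surface, if the arm or the gripper's body presses on something with over 40 N, if the wrist force passes 120 N, or if a joint passes its speed limit or range.

## Robot

A 6-joint arm with a two-finger parallel gripper is mounted at the origin on the work surface. World frame = base frame: x ahead of the robot, y to its left, z up, the work surface at z = 0. Lengths are in mm, angles in rad, forces in N, time in s.
With the tool pointing down it reaches from about 300 to 875 mm from the base axis. Payload 4.2 kg.
Tool frame: the origin (TCP) lies on the centre line of the jaws, within the pads' length; the fingertips stand 22 mm ahead of it and the grasp point (between the pads) lies 3 mm ahead of it (env.tip_reach is the z of the fingertips in the tool frame, in mm); z points along the fingers, y is the line along which they close (so a half turn about z gives the same grasp; the last joint's range is limited). The gripper opens to 85 mm and grips with 20 to 120 N. Pads are 22 mm wide; open, the fingers measure 114 mm over their backs; the gripper's body (76 mm by 85 mm) begins 54 mm behind the grasp point. The pads swing forward as they close: fully open they stand 13 mm farther back than shut.
Start: joints at [-1.294, 0.32, 1.565, -0, 1.257, -0.02], TCP at [168.168, -549.873, 231.538] pointing down, gripper open.
Joint ranges: [-3.11, 3.11], [-0.84, 2.01], [0.21, 2.61], [-1.34, 4.49], [0.05, 2.63], [-2.56, 2.56]. Speed limits (rad/s): [2.57, 2.57, 3.14, 3.14, 3.14, 3.14].

## Interface

Orientations are given as [roll, pitch, yaw] about the fixed x, y, z axes, in that order (R = Rz(yaw) Ry(pitch) Rx(roll)).
In Python, from cell import env gives the robot as it stands. The module is installed in compiled form; this text tells all that it offers.
- The arm moves only by the shell command python3 -m creep 'ROWS' [FORCE]. ROWS is JSON, a list of rows, each a list of 7 numbers: the shift along the world's x, y, z in units of 25 cm (1.0 is 25 cm), then the turn, a rotation vector about the world's x, y, z in units of 60 degrees (1.0 is 60 degrees), then the gripper command: -1 is fully open, 1 is shut, values between are in proportion. In form: [[dx, dy, dz, rx, ry, rz, fingers], ...]. A call has 1 to 12 rows; each row shifts and turns the commanded pose from where the row before left it; what a row does not reach is not made up. A row lasts 1/10 s, in which the tool goes at most 50 mm and 8.59 degrees, less where a joint would pass 70% of its speed; a pose out of reach is approached as far as the arm can. A call with a number of a shift or a turn outside -1 to 1 is refused whole. A call with a gripper value outside its range is refused whole. The fingers move at their own pace and stop on an object; FORCE is the grip in N (left out, the last holds). Time passes only in rows, so rows that do not move let the fingers close. It gives the time, the measured TCP pose, the force, the opening and the grip force at its end, in the units of the state.
- env.read_state(): the state, without advancing time (a new reading comes with each control period).
- env.get_image(name): name is "side" or "top"; returns (picture, depth): 480x640x3 uint8, blue, green, red; 480x640 float32, mm along the optical axis (not along the pixel's ray), 0 where there is no reading.
- env.camera_params(name): a dict with "camera_matrix" (3x3 intrinsics, pixels), "R" (3x3) and "t" (3): a world point X has camera coordinates R X + t. Camera axes: x right, y down, z forward; pixel columns grow to the right and rows downward; lengths in mm; the calibration is good to about 2 mm. A picture is of the moment at which its call begins. camera_params takes no time and is no camera call.
- env.hand_in(): hands the job in; it is judged then, once.
The state is a dict: "clock": time; "joint_positions": joint angles; "qd": joint speeds; "joint_torque": joint torques, N m; "position": TCP position; "ee_rot": TCP orientation; "ft_force": force on the tool from outside, world axes, zero at the start; "moment": the same for the moment, N m; "gripper_width": finger opening in mm; "grasp_force": force on a finger pad.
Only numpy, scipy, OpenCV 4.12 (cv2) and the standard library are available. Lean on these libraries where they do the work, as an engineer would, in place of code of your own. Each camera call takes 0.05 s, during which the arm holds its last target. There are 200 camera calls.

## Working session

There is one attempt and no reset: what is moved stays moved. The work goes in short steps, Python scripts to look and compute and a shell command to move; the robot and the scene stay as the last step left them, time stands still between calls to the robot, and variables do not carry over. Pictures are saved under pics/ and viewed, at most 10 in all, crops included, and the job is handed in when it is done.

```bash
mkdir -p pics; python3 - <<'E'
from cell import env
import cv2,numpy as np
for n in("top","side"):
    p,d=env.get_image(n); cv2.imwrite(f"pics/{n}0.png",p); np.save(f"{n}0.npy",d)
    c=env.camera_params(n); print(n,c)
print(env.read_state()["clock"],env.tip_reach)
E
```

```text
top {'camera_matrix': array([[499.92940322,   0.        , 312.98367067],
       [  0.        , 499.92940322, 239.9180767 ],
       [  0.        ,   0.        ,   1.        ]]), 'R': array([[ 6.52650949e-03, -9.99978540e-01,  5.68761647e-04],
       [-9.82201040e-01, -6.51725197e-03, -1.87719584e-01],
       [ 1.87719262e-01,  6.66515366e-04, -9.82222497e-01]]), 't': array([ -14.15409405,  504.43086293, 1144.72502376])}
side {'camera_matrix': array([[489.73076426,   0.        , 318.72093186],
       [  0.        , 489.73076426, 236.25513036],
       [  0.        ,   0.        ,   1.        ]]), 'R': array([[-0.98062884, -0.19574323, -0.0071881 ],
       [-0.09325063,  0.49880707, -0.86168197],
       [ 0.17225389, -0.8443199 , -0.50739778]]), 't': array([ 462.46094514,  151.74341997, 1072.10403105])}
0.1 22.0
```

View pics/top0.png

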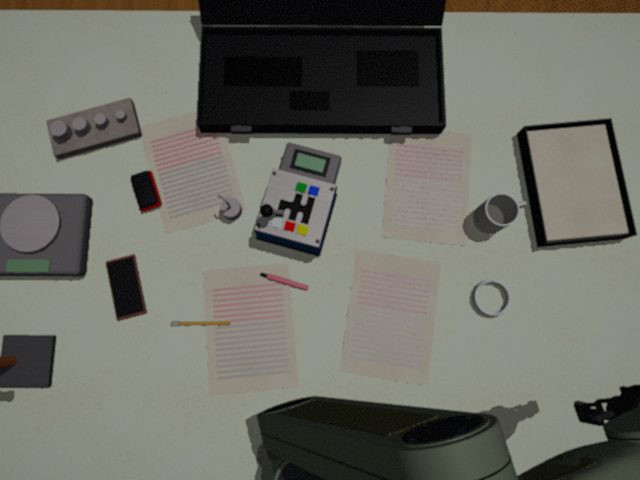

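View pics/side0.png

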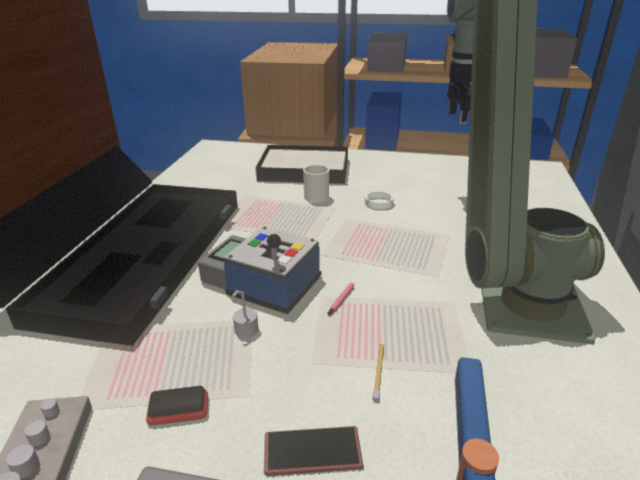

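The top view shows the tester at about (297,210), with its +x pointing up and slightly right. Red is at (289,227), between the white park plate and yellow (302,229), so it is the middle column toward -x. Green is at (300,187), blue at (314,190), and the knob at about (266,212). Next I'll compute the pose.

```bash
cat > h.py <<'E'
from cell import env
import cv2,numpy as np
C=env.camera_params("top");K,R,t=C["camera_matrix"],C["R"],C["t"]
def at_z(u,v,z):
    d=R.T@(np.linalg.inv(K)@[u,v,1]); o=-R.T@t
    return o+d*(z-o[2])/d[2]
def plates(p):
    h=cv2.cvtColor(p,cv2.COLOR_BGR2HSV); o={}
    for n,a,b in(("red",172,188),("yellow",22,34),("green",50,70),("blue",108,125)):
        H=h[...,0].astype(int); H=np.where(H<8,H+180,H)
        m=((H>=a)&(H<=b)&(h[...,1]>190)&(h[...,2]>150)).astype(np.uint8)
        m[:170]=0;m[245:]=0;m[:,:280]=0;m[:,330:]=0
        k,_,s,c=cv2.connectedComponentsWithStats(m)
        i=1+np.argmax(s[1:,4]); o[n]=(s[i,4],c[i],at_z(*c[i],105))
    return o
L={"red":(-48,0),"yellow":(-48,-30),"green":(48,0),"blue":(48,-30)}
def pose(p):
    o=plates(p); a=np.array([L[n] for n in o],float); b=np.array([o[n][2][:2] for n in o])
    ac,bc=a-a.mean(0),b-b.mean(0)
    th=np.arctan2((ac[:,0]*bc[:,1]-ac[:,1]*bc[:,0]).sum(),(ac*bc).sum())
    M=np.array([[np.cos(th),-np.sin(th)],[np.sin(th),np.cos(th)]])
    c=b.mean(0)-M@a.mean(0)
    return o,th,M,c,b-(a@M.T+c)
E
python3 - <<'E'
from h import *
p=cv2.imread("pics/top0.png")
o,th,M,c,r=pose(p)
for n in o:print(n,o[n])
print(th,c,r)
# expected knob in park
f,a=-.31,.38
k=150*np.array([np.tan(f),np.tan(a),1])/np.sqrt(1+np.tan(f)**2+np.tan(a)**2)
w=np.append(c+M@k[:2],25+k[2]);q=K@(R@w+t);print("knob exp",k,w,q[:2]/q[2])
cv2.imwrite("pics/crop0.png",cv2.resize(p[130:270,230:360],None,fx=4,fy=4,interpolation=cv2.INTER_CUBIC))
E
```

```text
Traceback (most recent call last):
  File "h.py", line 18, in pose
    o=plates(p); a=np.array([L[n] for n in o],float); b=np.array([o[n][2][:2] for n in o])
  File "h.py", line 14, in plates
    i=1+np.argmax(s[1:,4]); o[n]=(s[i,4],c[i],at_z(*c[i],105))
        ~~~~~~~~~^^^^^^^^^
ValueError: attempt to get argmax of an empty sequence
```

```bash
sed -i 's/(h\[...,1\]>190)&(h\[...,2\]>150)/(h[...,1]>130)\&(h[...,2]>110)/; s/50,70/45,75/;s/108,125/100,128/' h.py
python3 - <<'E'
from h import *
p=cv2.imread("pics/top0.png")
cv2.imwrite("pics/crop0.png",cv2.resize(p[130:270,230:360],None,fx=4,fy=4,interpolation=cv2.INTER_CUBIC))
h=cv2.cvtColor(p,cv2.COLOR_BGR2HSV)
for u,v in((289,227),(302,229),(300,187),(314,190)):print(h[v,u])
o,th,M,c,r=pose(p)
for n in o:print(n,o[n])
print(th,c,r)
f,a=-.31,.38
k=150*np.array([np.tan(f),np.tan(a),1])/np.sqrt(1+np.tan(f)**2+np.tan(a)**2)
w=np.append(c+M@k[:2],25+k[2]);q=K@(R@w+t);print("knob exp",k,w,q[:2]/q[2])
E
```

```text
[  1 255 150]
[ 30 255 148]
[ 67 255 105]
[112 245 148]
red (np.int32(88), array([289.19318182, 226.03409091]), array([525.45588223,  43.59824964, 105.        ]))
yellow (np.int32(86), array([301.89534884, 229.36046512]), array([517.89330923,  14.54474327, 105.        ]))
green (np.int32(1), array([301., 183.]), array([627.78428102,  17.79612336, 105.        ]))
blue (np.int32(79), array([313.02531646, 190.34177215]), array([610.301046  , -10.20776872, 105.        ]))
-0.26804098257930514 [574.33127285  30.89721056] [[-2.58939487 -0.01141926]
 [-2.20668141 -0.13617828]
 [ 7.16701241 -0.38862886]
 [-2.37093614  0.53622641]]
knob exp [-42.76925495  53.32849738 133.51727303] [547.21291344  93.64856421 158.51727303] [265.2993953  210.88355193]
```

View pics/crop0.png

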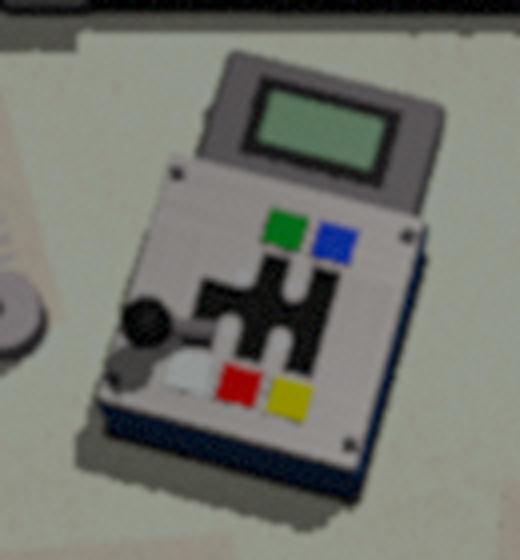

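The crop confirms the layout: red at (238,385) is the middle column on the near (-x) side, and the knob at (147,320) sits over the park slot. Next are the waypoints.

```bash
sed -i 's/>110)/>80)/' h.py
cat >> h.py <<'E'
def w(c,M,*xy):
    return np.round(c+M@np.array(xy,float),1)
E
python3 - <<'E'
from h import *
p=cv2.imread("pics/top0.png")
o,th,M,c,r=pose(p)
print([o[n][0] for n in o],th,c,r)
np.savez("pose.npz",th=th,M=M,c=c)
for n,q in(("A before park",(-90,55)),("A end",(-28,55)),("A back",(-45,55)),("B0",(-45,100)),("B1",(0,100)),("B end",(0,29)),("back",(0,45)),("C0",(45,45)),("C1",(45,0)),("C end",(-20,0))):
    print(n,q,w(c,M,*q))
s=env.read_state();print(s["position"],s["ee_rot"],s["gripper_width"],s["ft_force"])
E
```

```text
[np.int32(88), np.int32(86), np.int32(72), np.int32(79)] -0.26370003059112773 [571.86588946  31.04864007] [[-0.06926358  0.03819566]
 [ 0.18779711 -0.05234592]
 [-0.03258011 -0.20381964]
 [-0.08595341  0.2179699 ]]
A before park (-90, 55) [499.3 107.6]
A end (-28, 55) [559.2  91.4]
A back (-45, 55) [542.8  95.9]
B0 (-45, 100) [554.5 139.3]
B1 (0, 100) [597.9 127.6]
B end (0, 29) [579.4  59. ]
back (0, 45) [583.6  74.5]
C0 (45, 45) [627.   62.8]
C1 (45, 0) [615.3  19.3]
C end (-20, 0) [552.6  36.3]
[ 168.03659605 -549.45959093  230.78248113] [-3.14002983e+00 -1.19339268e-05  2.96795252e-01] 85.3561045016849 [-0.11530299  0.76736925 -0.65497991]
```

```bash
python3 -m creep '[[0.066,0.13,0,0,0,-0.067,1],[0.066,0.13,0,0,0,-0.067,1],[0.066,0.13,0,0,0,-0.067,1],[0.066,0.13,0,0,0,-0.067,1],[0.066,0.13,0,0,0,-0.067,1],[0.066,0.13,0,0,0,-0.067,1],[0.066,0.13,0,0,0,-0.067,1],[0.066,0.13,0,0,0,-0.066,1],[0.066,0.13,0,0,0,0,1],[0.066,0.13,0,0,0,0,1]]' 20
python3 -m creep '[[0.066,0.13,0,0,0,0,1],[0.066,0.13,0,0,0,0,1],[0.066,0.13,0,0,0,0,1],[0.066,0.13,0,0,0,0,1],[0.066,0.13,0,0,0,0,1],[0.066,0.13,0,0,0,0,1],[0.066,0.13,0,0,0,0,1],[0.066,0.13,0,0,0,0,1],[0.066,0.13,0,0,0,0,1],[0.06,0.13,0,0,0,0,1],[0,0,0,0,0,0,1],[0,0,0,0,0,0,1]]'
```

```text
clock: 1.1
position: [333.4, -223.4, 231.3]
ee_rot: [-3.142, 0.0, -0.264]
ft_force: [0.9, -0.3, -0.2]
gripper_width: 0.0
grasp_force: 0.0
clock: 2.3
position: [496.3, 100.4, 230.9]
ee_rot: [3.14, 0.001, -0.262]
ft_force: [-0.4, -0.7, 0.3]
gripper_width: -0.2
grasp_force: 0.0
```

```bash
python3 -m creep '[[0.012,0.029,-0.08,0,0,0,1],[0,0,-0.08,0,0,0,1],[0,0,-0.075,0,0,0,1],[0,0,0,0,0,0,1]]'
python3 -m creep '[[0.025,-0.0068,0,0,0,0,1],[0.025,-0.0068,0,0,0,0,1],[0.025,-0.0068,0,0,0,0,1],[0.025,-0.0068,0,0,0,0,1],[0.025,-0.0068,0,0,0,0,1],[0.025,-0.0068,0,0,0,0,1],[0.025,-0.0068,0,0,0,0,1],[0.015,-0.0041,0,0,0,0,1],[0,0,0,0,0,0,1]]'
python3 - <<'E'
from h import *
z=np.load("pose.npz");M,c=z["M"],z["c"]
print(M.T@(np.array(env.read_state()["position"][:2])-c))
p,d=env.get_image("top");cv2.imwrite("pics/crop1.png",cv2.resize(p[130:270,210:360],None,fx=4,fy=4,interpolation=cv2.INTER_CUBIC))
E
```

```text
clock: 2.7
position: [497.2, 105.8, 170.5]
ee_rot: [3.138, 0.006, -0.265]
ft_force: [-0.1, 0.5, -0.0]
gripper_width: 0.1
grasp_force: 0.0
clock: 3.6
position: [549.0, 95.8, 175.1]
ee_rot: [-3.138, -0.003, -0.264]
ft_force: [-0.9, 4.2, 9.5]
gripper_width: -0.0
grasp_force: 5.0
[-38.91988381  56.53090921]
```

View pics/crop1.png

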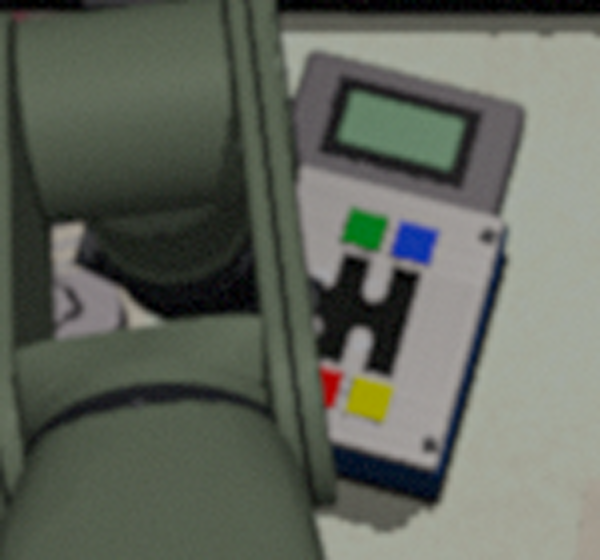

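```bash
python3 - <<'E'
from h import *
p,d=env.get_image("side");cv2.imwrite("pics/s1.png",cv2.resize(p[180:310,200:360],None,fx=4.6,fy=4.6,interpolation=cv2.INTER_CUBIC))
s=env.read_state();print(s["ft_force"],s["moment"],s["position"])
E
```

```text
[-0.83573296  3.44731426  9.8716374 ] [0.59884134 0.15048559 0.03569278] [548.80852943  95.7741852  175.03314372]
```

View pics/s1.png

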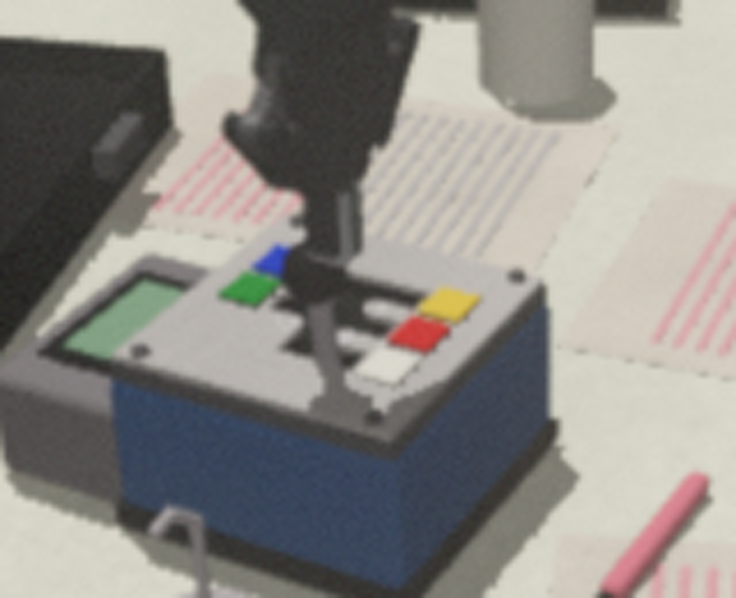

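```bash
cat >> h.py <<'E'
def pj(n,X):
    q=env.camera_params(n);q=q["camera_matrix"]@(q["R"]@np.array(X,float)+q["t"]);return np.round(q[:2]/q[2],1)
E
python3 - <<'E'
from h import *
z=np.load("pose.npz");M,c=z["M"],z["c"]
def kn(f,a):
    k=150*np.array([np.tan(f),np.tan(a),1])/np.sqrt(1+np.tan(f)**2+np.tan(a)**2);return np.append(c+M@k[:2],25+k[2])
def crop(u): return np.round((u-[200,180])*4.6)
for f in(-.31,-.2,-.1,0):print(f,kn(f,.38),crop(pj("side",kn(f,.38))))
print("at f-.31 a .3",crop(pj("side",kn(-.31,.3))))
s=env.read_state()["position"]
print("tip",crop(pj("side",[s[0],s[1],s[2]-22])),crop(pj("side",s)))
E
```

```text
-0.31 [544.4753858   93.68168335 158.51727303] [343. 284.]
-0.2 [559.32710191  91.06939196 161.89517212] [312. 271.]
-0.1 [572.87040056  88.15910201 163.69890445] [284. 262.]
0 [586.36820046  84.76342253 164.29969534] [258. 254.]
at f-.31 a .3 [357. 266.]
tip [333. 296.] [330. 253.]
```

```bash
python3 - <<'E'
from h import *
z=np.load("pose.npz");M,c=z["M"],z["c"]
p,d=env.get_image("side");q=env.camera_params("side");Ki=np.linalg.inv(q["camera_matrix"])
for v in range(222,262,3):
    L=[]
    for u in range(255,284,3):
        if d[v,u]>0:
            X=q["R"].T@(Ki@[u,v,1]*d[v,u]-q["t"]);l=M.T@(X[:2]-c);L.append("%4d,%3d,%3d"%(l[0],l[1],X[2]))
        else:L.append("     -     ")
    print(v," | ".join(L))
s=env.read_state();print(s["clock"],s["position"],M.T@(s["position"][:2]-c))
E
```

```text
222  206,-239,  0 |  199,-244,  0 |  192,-248, -1 |  183,-250,  0 |  -51, 89,224 |  -53, 81,220 |  -49, 64,211 |  -52, 58,209 |  145,-271, -1 |  138,-275, -1
225  198,-225, -1 |  188,-227,  0 |  182,-232,  0 |  175,-237, -1 |  -38, 69,204 |  -44, 68,205 |  -49, 65,205 |  -51, 58,202 |  133,-251,  1 |  126,-254,  1
228  186,-207,  1 |  181,-214,  0 |   72,-70, 99 |   61,-66,103 |  -38, 71,198 |  -44, 69,199 |  -47, 62,196 |  -50, 57,194 |  125,-237,  1 |  118,-242,  0
231  178,-195,  0 |   70,-54, 99 |   62,-54,101 |   54,-55,103 |  -36, 69,190 |  -43, 68,191 |  -48, 65,191 |  -51, 59,189 |   23,-73,101 |  113,-232, -3
234   67,-36,101 |   57,-34,105 |   53,-41,102 |  -21, 58,174 |  -36, 69,183 |  -44, 70,185 |  -46, 62,182 |  -50, 57,180 |   16,-61,101 |   11,-65,100
237   57,-21,104 |   51,-25,103 |  -18, 64,169 |  -24, 63,170 |  -33, 65,173 |  -38, 61,172 |  -45, 62,175 |   15,-45,101 |    9,-49,101 |    1,-48,104
240   50,-10,103 |   45,-15,102 |  -18, 65,162 |  -27, 68,166 |  -34, 67,168 |  -37, 60,165 |  -40, 54,162 |   12,-39, 98 |    4,-40, 99 |   -2,-41,101
243   41,  3,105 |
[... 418 characters left out ...]
, 89 |  -19,-12, 97
252   26, 27, 99 |   17, 28,102 |   12, 24,101 |    8, 18, 99 |  -15, 43,120 |  -23, 42,121 |  -11, 12,101 |  -17,  9,101 |  -10,-13, 86 |  -18,-13, 88
255   19, 38,100 |   13, 35,100 |    8, 30, 98 |   10, 16, 89 |    4, 13, 89 |  -21, 40,112 |  -20, 27,104 |  -23, 20,101 |  -27, 14, 99 |  -35, 15,102
258   11, 50,101 |    6, 46,100 |    0, 44,101 |   -5, 41,100 |  -11, 38,101 |  -17, 35,101 |  -20, 29, 98 |  -19, 15, 89 |  -35, 28,101 |  -43, 27,103
261    5, 59,100 |   -1, 58,102 |   -5, 53,100 |  -12, 52,101 |  -18, 48,101 |  -24, 46,101 |  -29, 43,101 |  -33, 38, 99 |  -43, 41,104 |      -     
3.75 [548.80189124  95.80210084 175.01863917] [-39.14500373  56.50333954]
```

The side view shows the finger bottom at a height of about 175 mm, resting on top of the knob (crop 318,270). So the tips reach less far than assumed. I'll lift, back off and measure the real tip height.

```bash
python3 -m creep '[[0,0,0.08,0,0,0,1],[0,0,0.08,0,0,0,1],[-0.1,0.027,0,0,0,0,1],[-0.1,0.027,0,0,0,0,1],[0,0,0,0,0,0,1],[0,0,0,0,0,0,1]]'
python3 - <<'E'
from h import *
z=np.load("pose.npz");M,c=z["M"],z["c"]
p,d=env.get_image("side");q=env.camera_params("side");Ki=np.linalg.inv(q["camera_matrix"])
s=env.read_state();P=s["position"];print(P,M.T@(P[:2]-c),s["gripper_width"],s["ft_force"])
v,u=np.mgrid[0:480,0:640];X=(np.stack([u,v,np.ones_like(u)],-1)@Ki.T*d[...,None]-q["t"])@q["R"]
l=(X[...,:2]-c)@M; tl=M.T@(P[:2]-c)
m=(d>0)&(np.hypot(*(l-tl).transpose(2,0,1))<35)&(X[...,2]>115)
Z=X[...,2][m];ll=l[m]
for a in range(140,290,6):
    k=(Z>=a)&(Z<a+6)
    if k.any():print(a,k.sum(),ll[k].min(0).round(),ll[k].max(0).round())
cv2.imwrite("pics/s2.png",cv2.resize(p[160:310,200:360],None,fx=4,fy=4,interpolation=cv2.INTER_CUBIC))
for dz in(0,22):print("tcp-",dz,(pj("side",[P[0],P[1],P[2]-dz])-[200,160])*4)
E
```

```text
clock: 4.35
position: [497.5, 108.0, 213.1]
ee_rot: [-3.141, -0.001, -0.263]
ft_force: [0.4, 0.2, 1.0]
gripper_width: -0.1
grasp_force: 0.0
[497.96041781 107.92583989 212.98941617] [-91.38910382  54.95593049] -0.04548473409620924 [-0.01347195 -0.94541781  0.24051427]
212 20 [-104.   49.] [-85.  64.]
218 27 [-106.   49.] [-87.  69.]
224 39 [-105.   47.] [-83.  71.]
230 38 [-105.   48.] [-85.  71.]
236 41 [-106.   49.] [-87.  71.]
242 36 [-106.   46.] [-87.  71.]
248 20 [-106.   46.] [-88.  70.]
254 32 [-107.   25.] [-85.  86.]
260 77 [-108.   25.] [-83.  89.]
266 47 [-107.   23.] [-85.  87.]
272 35 [-111.   23.] [-92.  86.]
278 56 [-112.   23.] [-89.  86.]
284 41 [-112.   40.] [-93.  78.]
tcp- 0 [375.6 255.2]
tcp- 22 [377.2 294. ]
```

View pics/s2.png

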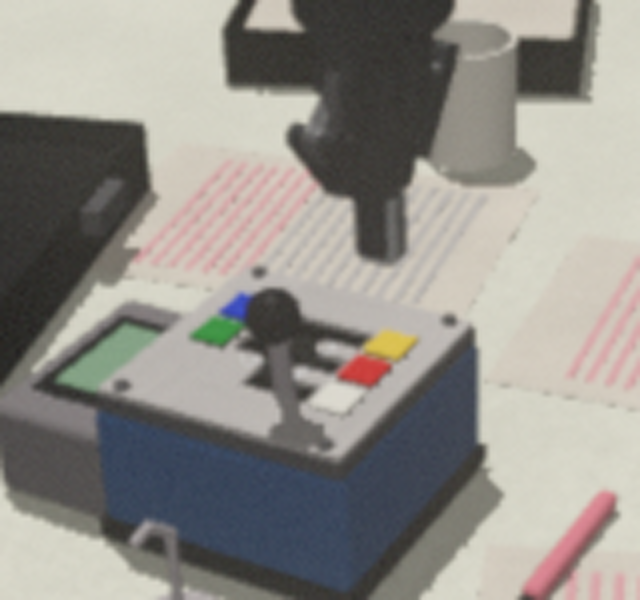

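The finger bottom is at (380,262) in the crop, a height of about 212 mm with TCP z at 213. So the closed tips are level with the reported TCP z, not 22 mm below it. The knob at (272,315) is still in the park column, at fore ≈ -0.2. I'll go lower and push again.

```bash
python3 -m creep '[[0,0,-0.08,0,0,0,1],[0,0,-0.08,0,0,0,1],[0,0,-0.068,0,0,0,1],[0,0,0,0,0,0,1]]'
python3 -m creep '[[0.0236,-0.0064,0,0,0,0,1],[0.0236,-0.0064,0,0,0,0,1],[0.0236,-0.0064,0,0,0,0,1],[0.0236,-0.0064,0,0,0,0,1],[0.0236,-0.0064,0,0,0,0,1],[0.0236,-0.0064,0,0,0,0,1],[0.0236,-0.0064,0,0,0,0,1],[0.0236,-0.0064,0,0,0,0,1],[0.0236,-0.0064,0,0,0,0,1],[0.0236,-0.0064,0,0,0,0,1],[0,0,0,0,0,0,1]]'
cat >> h.py <<'E'
from scipy.optimize import least_squares
z=np.load("pose.npz");M,c=z["M"],z["c"]
def kn(f,a):
    k=150*np.array([np.tan(f),np.tan(a),1])/np.sqrt(1+np.tan(f)**2+np.tan(a)**2);return np.append(c+M@k[:2],25+k[2])
def look(name=None):
    p,d=env.get_image("side");q=env.camera_params("side");Ki=np.linalg.inv(q["camera_matrix"])
    v,u=np.mgrid[0:480,0:640];X=(np.stack([u,v,np.ones_like(u)],-1)@Ki.T*d[...,None]-q["t"])@q["R"]
    l=(X[...,:2]-c)@M
    g=p.max(-1); s=env.read_state();P=s["position"];tl=M.T@(P[:2]-c)
    print("TCP",tl.round(1),P[2].round(1),s["ft_force"].round(1),s["clock"])
    # ball: depth points near the lever's 150 mm sphere, dark
    r=np.sqrt((l**2).sum(-1)+(X[...,2]-25)**2)
    m=(d>0)&(g<70)&(abs(r-150)<18)&(np.abs(l).max(-1)<85)&(X[...,2]>135)&~(np.hypot(l[...,0]-tl[0]+3,l[...,1]-tl[1])<13)
    pts=np.c_[l[m],X[...,2][m]]
    def res(x):
        k=kn(*x);kl=np.append(M.T@(k[:2]-c),k[2]);return np.linalg.norm(pts-kl,axis=1)-15
    best=min((least_squares(res,[f,a],loss="soft_l1",f_scale=3) for f in(-.25,0,.25) for a in(-.3,0,.35)),key=lambda o:o.cost)
    k=kn(*best.x);print("fore,across",best.x.round(3),"knob",(M.T@(k[:2]-c)).round(1),k[2].round(1),len(pts),best.cost.round(1))
    if name:cv2.imwrite(f"pics/{name}.png",cv2.resize(p[160:310,200:360],None,fx=4,fy=4,interpolation=cv2.INTER_CUBIC))
E
python3 -c 'from h import *;look("s3")'
```

```text
clock: 4.8
position: [496.6, 107.4, 153.5]
ee_rot: [3.139, 0.004, -0.264]
ft_force: [-0.2, 0.8, 0.3]
gripper_width: 0.2
grasp_force: 0.0
clock: 5.9
position: [557.1, 91.7, 155.7]
ee_rot: [3.142, -0.001, -0.264]
ft_force: [-0.8, -0.1, -0.1]
gripper_width: 0.2
grasp_force: 0.1
TCP [-30.5  54.7] 155.7 [ 0.4 -0.2  1.1] 5.95
fore,across [-0.102  0.374] knob [-14.2  54.5] 164.0 128 775.9
```

View pics/s3.png

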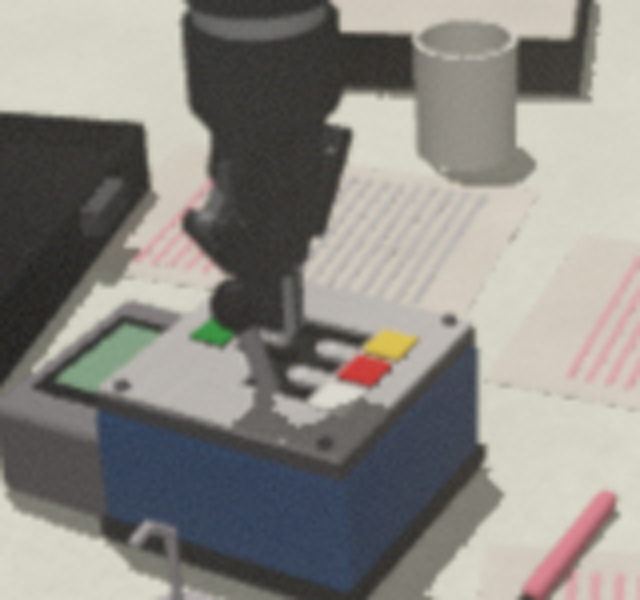

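The knob, now at (235,308), is being pushed properly; fore is about -0.05. A little further.

```bash
python3 -m creep '[[0.0116,-0.0032,0,0,0,0,1],[0.0116,-0.0032,0,0,0,0,1],[0.0077,-0.0021,0,0,0,0,1],[0,0,0,0,0,0,1]]'
python3 -c 'from h import *;look()'
```

```text
clock: 6.35
position: [564.2, 89.8, 155.8]
ee_rot: [3.142, -0.0, -0.264]
ft_force: [-0.7, -0.3, 0.5]
gripper_width: 0.4
grasp_force: 0.4
TCP [-22.9  54.7] 155.8 [0. 0. 1.] 6.4
fore,across [-0.081  0.382] knob [-11.3  55.7] 163.8 130 852.4
```

```bash
python3 -m creep '[[-0.085,0.023,0,0,0,0,1],[0.017,0.061,0,0,0,0,1],[0.017,0.061,0,0,0,0,1],[0.017,0.061,0,0,0,0,1],[0,0,0,0,0,0,1],[0,0,0,0,0,0,1]]'
python3 -c 'from h import *;look("s4")'
```

```text
clock: 7.0
position: [555.7, 141.8, 155.5]
ee_rot: [3.141, 0.0, -0.262]
ft_force: [-0.3, -0.1, -0.4]
gripper_width: -0.1
grasp_force: 0.0
TCP [-44.5 102.3] 155.5 [ 0.2  0.1 -0.9] 7.05
fore,across [-0.25 -0.3 ] knob [-35.5 -43.1] 164.2 0 0.0
```

View pics/s4.png

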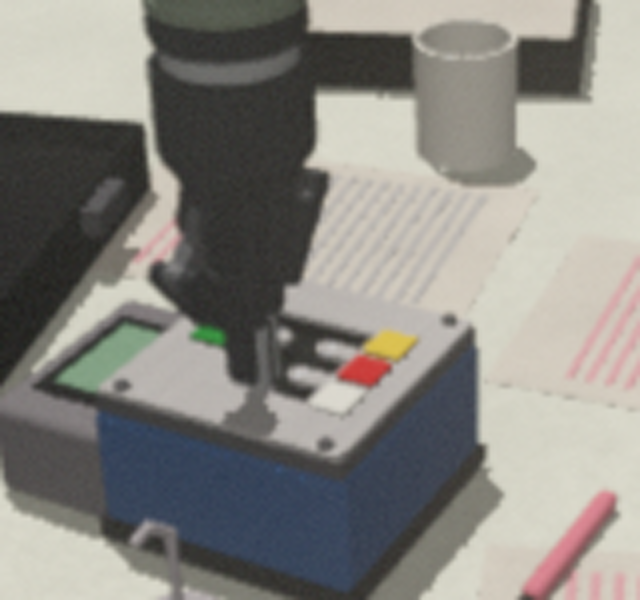

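The knob is now hidden behind the gripper at (245,350), and the finger is clear on the lever's +y side. I'll move to x≈0 and push along -y.

```bash
python3 -m creep '[[0.0605,-0.0163,0,0,0,0,1],[0.0605,-0.0163,0,0,0,0,1],[0.0605,-0.0163,0,0,0,0,1],[0,0,0,0,0,0,1]]'
python3 -m creep '[[-0.006,-0.022,0,0,0,0,1],[-0.006,-0.022,0,0,0,0,1],[-0.006,-0.022,0,0,0,0,1],[-0.006,-0.022,0,0,0,0,1],[-0.006,-0.022,0,0,0,0,1],[-0.006,-0.022,0,0,0,0,1],[0,0,0,0,0,0,1]]'
python3 -m creep '[[-0.006,-0.022,0.003,0,0,0,1],[-0.006,-0.022,0.003,0,0,0,1],[-0.006,-0.022,0.003,0,0,0,1],[-0.006,-0.022,0.003,0,0,0,1],[0,0,0,0,0,0,1]]'
python3 -c 'from h import *;look()'
```

```text
clock: 7.45
position: [602.2, 128.0, 155.6]
ee_rot: [3.141, -0.001, -0.265]
ft_force: [-0.5, 0.4, 0.6]
gripper_width: -0.0
grasp_force: 0.0
clock: 8.15
position: [591.5, 95.3, 155.9]
ee_rot: [3.141, -0.0, -0.264]
ft_force: [0.7, 0.1, -0.2]
gripper_width: 0.2
grasp_force: 0.0
clock: 8.65
position: [585.4, 73.1, 158.8]
ee_rot: [3.141, 0.0, -0.264]
ft_force: [0.5, 0.3, 0.0]
gripper_width: -0.0
grasp_force: 0.0
TCP [ 2.1 44.4] 158.7 [-0.5  0.   0.5] 8.7
fore,across [0.008 0.197] knob [ 1.2 29.4] 172.1 83 907.0
```

```bash
python3 -m creep '[[-0.0045,-0.0165,0,0,0,0,1],[-0.0045,-0.0165,0,0,0,0,1],[-0.0045,-0.0165,0,0,0,0,1],[0,0,0,0,0,0,1],[0.016,0.058,0,0,0,0,1],[0.008,0.03,0,0,0,0,1],[0.08,-0.022,0,0,0,0,1],[0.08,-0.022,0,0,0,0,1],[0.06,-0.016,0,0,0,0,1],[0,0,0,0,0,0,1],[0,0,0,0,0,0,1]]'
python3 -c 'from h import *;look("s5")'
```

```text
clock: 9.8
position: [642.9, 69.4, 158.2]
ee_rot: [3.141, 0.001, -0.263]
ft_force: [-0.5, -0.1, 0.3]
gripper_width: -0.1
grasp_force: 0.0
TCP [58.3 55.4] 158.4 [-0.   0.8  0.2] 9.85
fore,across [0.008 0.022] knob [1.2 3.2] 175.0 95 481.6
```

View pics/s5.png

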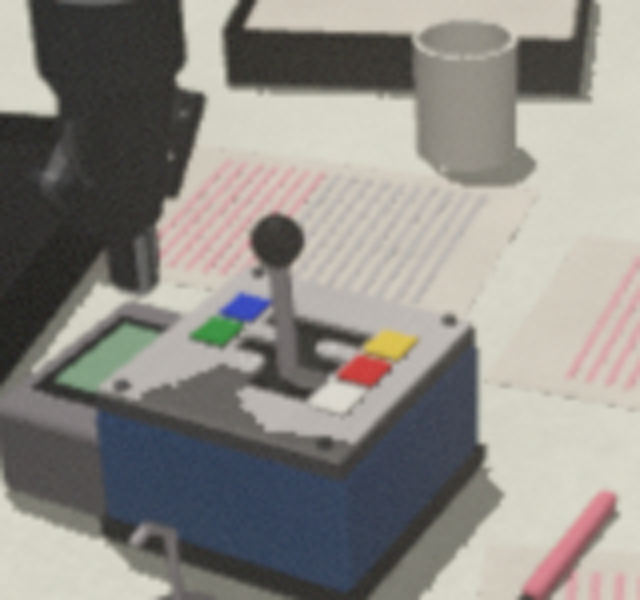

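The lever stands upright in the middle column, with the knob at (277,240), about (1,3) mm off centre, which is within the slot's play. Now the finger goes to the +x side and pushes along -x.

```bash
python3 -m creep '[[-0.0143,-0.053,0,0,0,0,1],[-0.0143,-0.053,0,0,0,0,1],[-0.0143,-0.053,0,0,0,0,1],[-0.0143,-0.053,0,0,0,0,1],[0,0,0,0,0,0,1]]'
python3 -m creep '[[-0.0225,0.0061,0,0,0,0,1],[-0.0225,0.0061,0,0,0,0,1],[-0.0225,0.0061,0,0,0,0,1],[-0.0225,0.0061,0,0,0,0,1],[-0.0225,0.0061,0,0,0,0,1],[-0.0225,0.0061,0,0,0,0,1],[-0.0225,0.0061,0,0,0,0,1],[-0.0225,0.0061,0,0,0,0,1],[-0.0225,0.0061,0,0,0,0,1],[-0.0225,0.0061,0,0,0,0,1],[0,0,0,0,0,0,1]]'
python3 -c 'from h import *;look()'
```

```text
clock: 10.35
position: [628.4, 13.4, 159.0]
ee_rot: [3.141, 0.0, -0.266]
ft_force: [-0.0, 1.0, -0.5]
gripper_width: -0.0
grasp_force: 0.0
clock: 11.45
position: [571.8, 31.2, 158.7]
ee_rot: [3.141, 0.001, -0.263]
ft_force: [0.4, 0.6, 0.8]
gripper_width: 0.3
grasp_force: 0.0
TCP [0.3 0.1] 158.7 [0.2 0.8 0. ] 11.5
fore,across [-0.157  0.039] knob [-23.5   5.8] 173.0 143 803.3
```

Moving well with low force; continue to the stop in small steps.

```bash
python3 -m creep '[[-0.0154,0.0042,0,0,0,0,1],[-0.0154,0.0042,0,0,0,0,1],[-0.0154,0.0042,0,0,0,0,1],[-0.0154,0.0042,0,0,0,0,1],[0,0,0,0,0,0,1]]'
python3 -m creep '[[-0.0077,0.0021,0,0,0,0,1],[-0.0077,0.0021,0,0,0,0,1],[0,0,0,0,0,0,1]]'
python3 -c 'from h import *;look()'
```

```text
clock: 12.0
position: [556.8, 35.3, 158.8]
ee_rot: [3.141, 0.001, -0.263]
ft_force: [0.6, 0.0, 0.7]
gripper_width: -0.0
grasp_force: 0.1
clock: 12.3
position: [553.4, 36.3, 158.8]
ee_rot: [3.142, 0.0, -0.263]
ft_force: [1.5, -0.2, 0.6]
gripper_width: 0.2
grasp_force: 0.3
TCP [-19.1   0.3] 158.8 [-0.1  0.1 -0.3] 12.35
fore,across [-0.284  0.039] knob [-42.    5.6] 168.9 138 731.1
```

```bash
python3 -m creep '[[-0.0077,0.0021,0,0,0,0,1],[-0.0077,0.0021,0,0,0,0,1],[0,0,0,0,0,0,1]]'
python3 -m creep '[[-0.0077,0.0021,0,0,0,0,1],[0,0,0,0,0,0,1]]'
```

```text
clock: 12.65
position: [550.0, 37.2, 158.9]
ee_rot: [3.142, -0.001, -0.263]
ft_force: [2.6, -1.0, -1.2]
gripper_width: 0.4
grasp_force: 1.0
clock: 12.85
position: [549.2, 37.4, 159.0]
ee_rot: [-3.142, -0.004, -0.263]
ft_force: [5.4, -1.5, -2.4]
gripper_width: -0.4
grasp_force: 2.7
```

The force is climbing and the motion has stalled, so it's at the hard stop. One more small push, then back off and look.

```bash
python3 -m creep '[[-0.0077,0.0021,0,0,0,0,1],[0,0,0,0,0,0,1]]'
python3 -m creep '[[0.04,-0.011,0,0,0,0,1],[0.06,-0.016,0,0,0,0,1],[0.1,-0.027,0,0,0,0,1],[0.08,-0.022,0.05,0,0,0,1],[0,0,0.1,0,0,0,1],[0,0,0,0,0,0,1],[0,0,0,0,0,0,1]]'
python3 -c '
from h import *
look("s6")
print((pj("side",kn(-.33,0))-[200,160])*4,(pj("side",kn(-.28,0))-[200,160])*4)'
```

```text
clock: 13.05
position: [548.8, 37.5, 159.3]
ee_rot: [-3.141, -0.007, -0.263]
ft_force: [8.1, -3.3, -4.8]
gripper_width: 0.4
grasp_force: 4.3
clock: 13.75
position: [615.5, 19.5, 196.2]
ee_rot: [-3.142, 0.001, -0.264]
ft_force: [-0.3, 0.5, -0.8]
gripper_width: 0.3
grasp_force: 0.0
TCP [44.6  0.1] 195.5 [0.2 0.1 0.2] 13.8
fore,across [-0.349  0.019] knob [-51.2   2.7] 166.0 106 94.9
[358.  268.8] [346.  262.4]
```

View pics/s6.png

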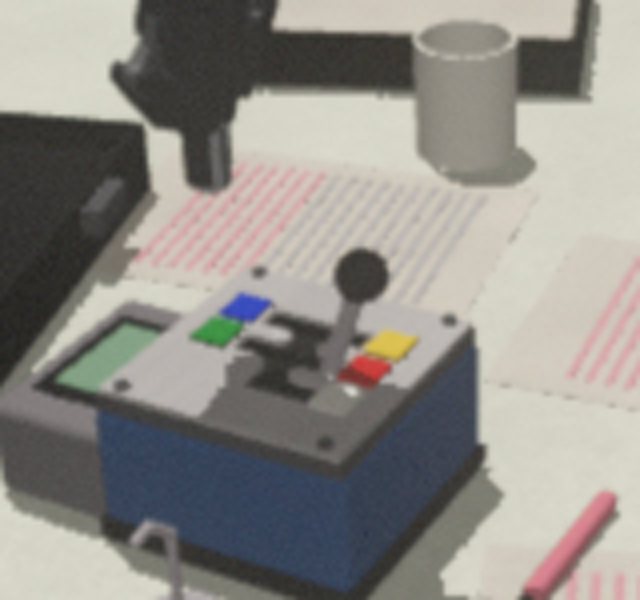

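The knob at (360,275) matches full home in the red slot: fitted fore is about -0.35, at the hard stop. The robot is clear of everything, so I'll hand in.

```bash
python3 -c 'from cell import env;print(env.hand_in())'
```

```text
the job is handed in; nothing more can be done
None
```

The lever is fully home in the red slot (middle column, -x side) by the last camera view, the robot is clear, and the job is handed in; the first push rode up onto the knob with the fingers shut (the tips sat about 22 mm higher than stated), which may count under the "taken between the fingers" rule, and the hand-in returned no verdict.

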